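# Raise the pour-over stand by one hole and hang the dripper

### The arm

A 6-joint arm with a two-finger parallel gripper is mounted at the origin on a cart in front of the work surface, level with it; the furniture and walls round the work are solid. World frame = base frame: x ahead of the robot, y to its left, z up, the work surface at z = 0. Lengths are in m, angles in rad, forces in N, time in s.
With the tool pointing down it reaches from about 0.35 to 0.775 m from the base axis. Payload 7.3 kg.
Tool frame: the origin (TCP) lies at the very end of the fingers, on their centre line; the grasp point (between the pads) lies 19 mm behind it; z points along the fingers, y is the line along which they close (so a half turn about z gives the same grasp; the last joint's range is limited). The gripper opens to 92 mm and grips with 3 to 60 N. Pads are 19 mm wide; open, the fingers measure 130 mm over their backs; the gripper's body (75 mm by 190 mm) begins 47 mm behind the grasp point.
Start: joints at [-1.45, 0.342, 1.524, -0, 1.275, -0.146], TCP at [0.138, -0.506, 0.227] pointing down, gripper open.
Joint ranges: [-2.53, 2.53], [-0.77, 2.02], [0.04, 2.7], [-1, 4.14], [0.28, 2.66], [-3.11, 3.11]. Speed limits (rad/s): [2.57, 2.57, 3.14, 3.14, 3.14, 3.14].

### API

Orientations are given as [roll, pitch, yaw] about the fixed x, y, z axes, in that order (R = Rz(yaw) Ry(pitch) Rx(roll)).
In Python, from cell import observe, read_camera, get_calibration, hand_in, search_frame gives the robot as it stands.
- The arm moves only by the tool step_arm, never from a script. Its argument "commands" is a list of rows, each an object with "translation": the shift along the tool's x, y, z in mm, a list of three; "roll": the turn about the tool's z in rad. In form: [{"translation": [x, y, z], "roll": roll}, ...]. A call has 1 to 20 rows; each row shifts and turns the commanded pose from where the row before left it, along the tool's axes as they then stand; what a row does not reach is not made up. A row lasts 1/12 s, in which the tool goes at most 41.7 mm and 7.16 degrees, less where a joint would pass 70% of its speed; a pose out of reach is approached as far as the arm can. A call is refused whole if a number of a shift passes 41.7 or a number of a turn 0.125, either way. A call with a gripper value outside its range is refused whole. "fingers" is the opening, from 0 (shut) to 1 (fully open), set as the call begins (left out, the last holds). The fingers move at their own pace and stop on an object; "grip_force" is the grip in N (left out, the last holds). Time passes only in rows, so rows that do not move let the fingers close. It gives the time, the measured TCP pose, the force, the opening and the grip force at its end, in the units of the state.
- observe(): the state, without advancing time (a new reading comes with each control period).
- read_camera(name): name is "scene" or "top"; returns the picture (480x640x3 uint8, red, green, blue); there is no depth.
- get_calibration(name): a dict with "camera_matrix" (3x3 intrinsics, pixels), "world_from_camera" (4x4, takes a point from camera to world coordinates). Camera axes: x right, y up, looking along -z (the intrinsics and any distortion apply to the point x, -y, -z); pixel columns grow to the right and rows downward; lengths in m; the calibration is good to about 2 mm. A picture is of the moment at which its call begins. get_calibration takes no time and is no camera call.
- hand_in(): hands the job in; it is judged then, once.
Trained networks look in the newest picture that a camera, given by its name, has taken for a name from the list of things; names that differ only in an ending like _2 or _b are one class to them, and where a whole thing is asked for, a point or a joint stands for the part that bears it (a point fixed in the world has none). Each returns a list of dicts, best first, with "confidence" (0 to 1); they miss things now and then, are a little off and sometimes report something else, mostly with a low value. They report only what shows in the picture. A call takes as long as a camera call. They do not tell look-alikes from the thing itself.
- search_frame(camera, name): "at" ([x, y, z] in m, in world coordinates, good to about 4 mm: the middle of the surface that is visible of it).
The state is a dict: "time": time; "qpos": joint angles; "qvel": joint speeds; "joint_efforts": joint torques, N m; "tool_pos": TCP position; "tool_rot": TCP orientation; "contact_force": force on the tool from outside, world axes, zero at the start; "torque": the same for the moment, N m; "opening": finger opening in m; "grip_force": force on a finger pad.
Only numpy, scipy, OpenCV 4.12 (cv2) and the standard library are available. Lean on these libraries where they do the work, as an engineer would, in place of code of your own. Each camera call takes 0.05 s, during which the arm holds its last target. There are 200 camera calls.

### The job

Get the pour-over coffee stand ready for the tall mug that is standing on it: squeeze the two sprung buttons on its post, slide the ring arm up until the buttons pop out through the next pair of holes without straining them, and let go so that the arm stands there by itself. Then gently hang the white ceramic dripper upright in the ring, above the mug, and leave it there; do not disturb the mug, the sugar tin or the tea box.

Things in the scene. Friction and masses are not known exactly. Their poses are not given: they have to be found in the camera images.
- stand: fixed coffee stand: pale wooden foot 190 x 130 x 14 mm, a square post near its +x end, a ring arm reaching from the post to -x over the mug. Origin: middle of the foot's underside; x points from ring to post, z up. On the post's fixed 21 mm inner tube an outer tube with the ring arm slides up and down
- buttons (a point): point on the post's axis half-way between two sprung buttons (steel domes, 10 mm across) in the inner tube; 172 mm above the worktop, never moves; y is the line through both. They stick out 6 mm through 12 mm holes in the outer tube's +y and -y faces (38 mm over both). About 2.5 N presses one flush; fingers that squeeze the tube there press both flush and hold the tube too
- riser: 26 mm square outer tube, 112 mm long, with the ring arm; 0.35 to 0.55 kg. Origin on the post's axis, at worktop level at the start; axes as the stand's. Buttons flush, a pull of 10 to 25 N wedges them under its wall within 8 mm of lift; then it slides easily (and sinks if let go). At the next holes they pop out with a kick of 5 to 10 N upwards; 2 mm on they stop it hard, both ways
- tube_top (a point): centre of the outer tube's top end, 28 mm above the buttons at the start; rises with it. The next pair of holes is 26 to 44 mm below the pair in use (it differs from stand to stand and is not measured: raise slowly, by feel); another pair, not wanted, is 32 mm below that. More than 14 N on one button (28 N on the pair) strains them
- ring (a point): centre of the ring's top face; moves up and down with the ring arm. z up, axes as the stand's; at the start 128 mm above the worktop, 92 mm from the post's axis. The steel ring is 8 mm thick, 68 mm outside and 50 mm inside across
- dripper_grip (a point): loose white ceramic one-cup dripper, about 0.18 kg, standing on its small end. Point on its axis, 57 mm above the small end, half-way up the straight collar (60 mm across, 44 to 70 mm up; rim at 70). Below, a cone narrows to 32 mm. Loop handle along its +x, to 51 mm from the axis, 40 to 68 mm up. z up. Hung in the ring, the point is about 26 mm above the ring's top face
- mug_center (a point): white mug with a diamond pattern, 86 mm across, 101 mm high, standing on the stand's foot under the ring (its rim is 115 mm above the worktop); the point is on its axis half-way up. At the stand's first height the hung dripper would dip into it
- sugar_tin: grey-white lidded sugar canister, 97 mm across, 130 mm high; origin at the centre of its underside
- tea_box: dark tea carton, 64 x 142 x 75 mm, standing at the back; origin at the centre of its underside
There are look-alikes about, which are no part of the job. What is shaped like the part that bears mug_center but red is not meant.

How it is judged:
By the outcome, as a careful person would: the job done as asked, in the order asked, and still so for the second after the job is handed in, with the robot touching nothing.
It also fails if it takes over 61 s, if anything falls off the work surface, if the arm or the gripper's body presses on something with over 40 N, if the wrist force passes 120 N, or if a joint passes its speed limit or range.

## Working session

There is one attempt and no reset: what is moved stays moved. The work goes in short steps, Python scripts to look and compute and a tool call to move; the robot and the scene stay as the last step left them, time stands still between calls to the robot, and variables do not carry over. Pictures are saved under pics/ and viewed, at most 10 in all, crops included, and the job is handed in when it is done.

Besides the shell and the picture viewer there is one more tool, called after "Call:" as name([rows], argument=value, ...), one row to a line, values as JSON. step_arm: Moves the arm, as the interface text tells. Its arguments: {"type":"object","properties":{"commands":{"type":"array"},"fingers":{"type":"number"},"grip_force":{"type":"number"}},"required":["commands"]}

```bash
mkdir -p pics; cat > h.py <<'E'
from cell import *
import numpy as np, cv2
def snap(n,f):
    im=read_camera(n); cv2.imwrite('pics/'+f,im[:,:,::-1]); return im
def proj(n,p):
    c=get_calibration(n);T=np.linalg.inv(np.array(c['world_from_camera']));q=T[:3,:3]@np.array(p)+T[:3,3]
    q=np.array([q[0],-q[1],-q[2]]);u=np.array(c['camera_matrix'])@(q/q[2]);return u[:2]
def ray(n,u,v,z):
    c=get_calibration(n);T=np.array(c['world_from_camera']);d=np.linalg.inv(np.array(c['camera_matrix']))@[u,v,1]
    d=T[:3,:3]@[d[0],-d[1],-d[2]];o=T[:3,3];return o+d*(z-o[2])/d[2]
E
python3 - <<'E'
from h import *
np.set_printoptions(precision=3,suppress=True)
a=snap('scene','s1.png');b=snap('top','t1.png')
for n in('scene','top'):
    c=get_calibration(n);print(n,c)
    for k in['stand','buttons','riser','tube_top','ring','dripper_grip','mug_center','sugar_tin','tea_box']:
        try: print(k,[(np.round(r['at'],3).tolist(),round(r['confidence'],2),proj(n,r['at']).round()) for r in search_frame(n,k)[:4]])
        except Exception as e: print(k,e)
print(observe())
E
```

```text
scene {'camera_matrix': array([[509.884,   0.   , 311.841],
       [  0.   , 509.884, 232.435],
       [  0.   ,   0.   ,   1.   ]]), 'world_from_camera': array([[-0.619,  0.584, -0.525, -0.164],
       [-0.785, -0.455,  0.42 ,  0.59 ],
       [ 0.007,  0.672,  0.741,  1.148],
       [ 0.   ,  0.   ,  0.   ,  1.   ]])}
stand [([0.544, 0.021, 0.01], 0.83, array([312., 265.]))]
buttons [([0.545, 0.027, 0.016], 0.87, array([310., 264.]))]
riser [([0.586, 0.013, 0.128], 0.82, array([305., 227.]))]
tube_top [([0.588, 0.016, 0.132], 0.92, array([304., 226.])), ([0.514, -0.355, 0.051], 0.27, array([415., 203.]))]
ring [([0.586, 0.014, 0.126], 0.62, array([305., 228.]))]
dripper_grip [([0.513, -0.353, 0.053], 0.6, array([414., 203.]))]
mug_center [([0.506, 0.402, 0.064], 0.94, array([198., 337.])), ([0.498, 0.023, 0.08], 0.68, array([322., 259.]))]
sugar_tin [([0.493, 0.231, 0.111], 0.9, array([259., 293.]))]
tea_box [([0.649, 0.206, 0.07], 0.61, array([235., 260.]))]
top {'camera_matrix': array([[482.103,   0.   , 317.219],
       [  0.   , 482.103, 234.076],
       [  0.   ,   0.   ,   1. 
[... 707 characters left out ...]
ay([314., 261.])), ([0.497, 0.42, 0.063], 0.93, array([145., 261.]))]
sugar_tin [([0.511, 0.217, 0.111], 0.79, array([226., 256.]))]
tea_box [([0.662, 0.196, 0.069], 0.83, array([241., 195.])), ([0.559, 0.013, 0.016], 0.57, array([316., 240.]))]
{'time': 1.0, 'qpos': array([-1.45 ,  0.342,  1.524, -0.   ,  1.275, -0.146]), 'qvel': array([ 0.   ,  0.001, -0.002, -0.002, -0.   ,  0.   ]), 'joint_efforts': array([  0.   , -43.113, -24.448,   0.072,   0.048,  -0.   ]), 'tool_pos': array([ 0.138, -0.506,  0.227]), 'tool_rot': array([3.141, 0.   , 0.267]), 'contact_force': array([ 0.186, -0.341, -0.141]), 'torque': array([ 0.01 , -0.003,  0.01 ]), 'grip_force': 0.0, 'opening': 0.09152176064870976}
```

View pics/s1.png

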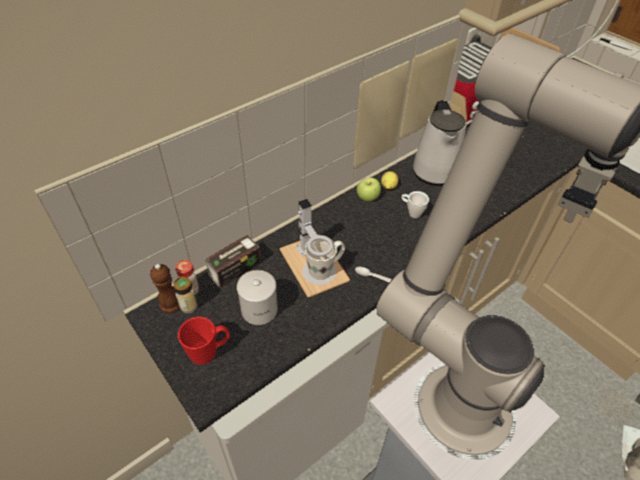

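View pics/t1.png

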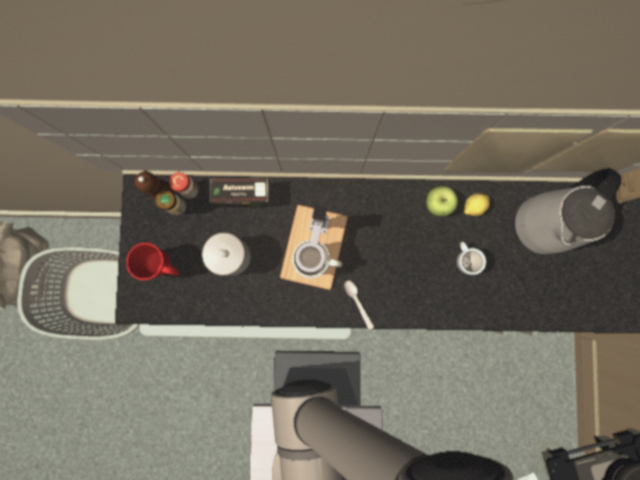

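The scene view shows the stand at about (315,260) and the dripper at (415,203). The top view shows the post at about (320,215), the ring and mug at (312,258), and the dripper at (472,261) with its handle up-left. I'll zoom in on both.

```bash
python3 - <<'E'
from h import *
t=cv2.imread('pics/t1.png');s=cv2.imread('pics/s1.png')
c=lambda im,u,v,w,h,k:cv2.resize(im[v:v+h,u:u+w],(400,300),interpolation=cv2.INTER_CUBIC)
m=np.vstack([np.hstack([c(t,260,200,120,90,0),c(t,440,230,64,48,0)]),np.hstack([c(s,260,195,120,90,0),c(s,390,180,64,48,0)])])
cv2.imwrite('pics/m1.png',m)
E
```

```text
(no output)
```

View pics/m1.png

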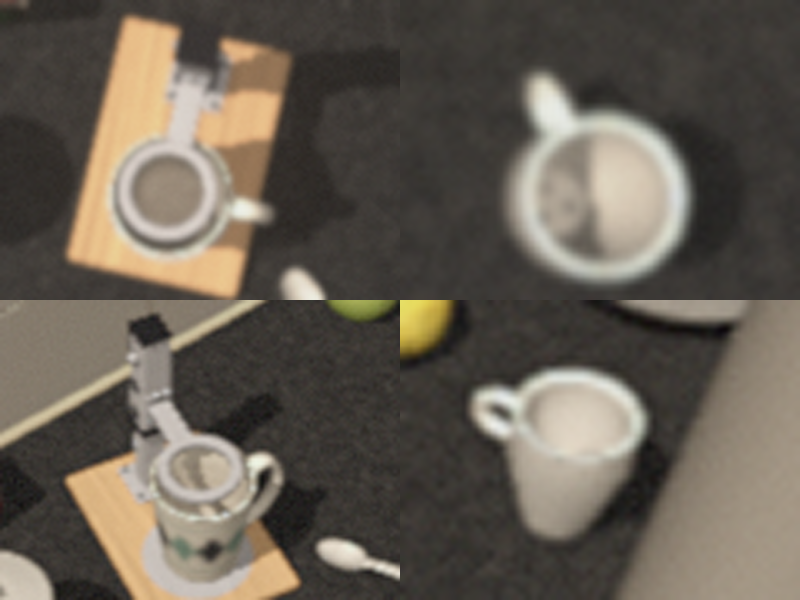

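The crop shows the foot as a clear rectangle, the ring centred at top pixel (310,257), the black cap at the top of the post, and the dripper rim at top pixel (472.8,261.4) with its handle at (462,244).

```bash
python3 - <<'E'
from h import *
np.set_printoptions(precision=4,suppress=True)
C=[(298.1,204.5),(347.6,215.6),(332,289.4),(280.4,277.4)]
P=np.array([ray('top',u,v,.014) for u,v in C]);print(P[:,:2],P.mean(0))
e=[np.linalg.norm(P[i,:2]-P[(i+1)%4,:2]) for i in range(4)];print(e)
d=(P[0]+P[1]-P[2]-P[3])[:2];yaw=np.arctan2(d[1],d[0]);d2=(P[0]+P[3]-P[1]-P[2])[:2];print(yaw,np.arctan2(-d2[0],d2[1]))
r=ray('top',310.1,257,.128);print('ring',r)
print('ring scene',ray('scene',260+200*.3,195+(468-300)*.3,.128))
f=np.array([np.cos(yaw),np.sin(yaw)]);p=r[:2]+.092*f;print('post from ring',p)
for z in(.172,.2,.24): print(z,'top',(proj('top',[*p,z])-[260,200])/.3,'scene',(proj('scene',[*p,z])-[260,195])/.3+[0,300])
dr=ray('top',472.8,261.4,.07);hd=ray('top',462.4,244.4,.06);print('drip',dr,hd,np.arctan2(*(hd-dr)[1::-1]))
print('drip scene',ray('scene',390+(580-400)*.16,180+(415-300)*.16,.07))
E
```

```text
[[ 0.6496  0.0592]
 [ 0.6234 -0.0663]
 [ 0.4377 -0.0296]
 [ 0.4651  0.0994]] [0.544  0.0157 0.014 ]
[np.float64(0.12825832282321448), np.float64(0.18934253932560516), np.float64(0.13185833788375087), np.float64(0.18882163687757725)]
-0.2046417041733519 -0.2077844023917893
ring [0.5109 0.0242 0.128 ]
ring scene [0.5091 0.0231 0.128 ]
post from ring [0.601  0.0055]
0.172 top [196.8483  49.9689] scene [146.4239 354.0139]
0.2 top [196.9011  43.7339] scene [146.2506 329.2091]
0.24 top [196.9817  34.2182] scene [145.9936 292.4201]
drip [ 0.5104 -0.3624  0.07  ] [ 0.5515 -0.3411  0.06  ] 0.47675929781638066
drip scene [ 0.5095 -0.3648  0.07  ]
```

Call:
step_arm([
  {"translation":[0,0,-16],"roll":0.118},
  {"translation":[0,0,-16],"roll":0.118},
  {"translation":[0,0,-16],"roll":0.118},
  {"translation":[0,0,-16],"roll":0.118},
], fingers=1)

```text
time: 1.33
tool_pos: [0.1385, -0.5063, 0.2914]
tool_rot: [-3.141, -0.0, -0.211]
contact_force: [-1.2, 0.1, 0.7]
opening: 0.092
grip_force: 0.0
```

Call:
step_arm([
  {"translation":[8,-15,0],"roll":0},
  {"translation":[17.4,-29.8,0],"roll":0},
  {"translation":[17.4,-29.8,0],"roll":0},
  {"translation":[17.4,-29.8,0],"roll":0},
  {"translation":[17.4,-29.8,0],"roll":0},
  {"translation":[17.4,-29.8,0],"roll":0},
  {"translation":[17.4,-29.8,0],"roll":0},
  {"translation":[17.4,-29.8,0],"roll":0},
  {"translation":[17.4,-29.8,0],"roll":0},
  {"translation":[17.4,-29.8,0],"roll":0},
  {"translation":[17.4,-29.8,0],"roll":0},
  {"translation":[17.4,-29.8,0],"roll":0},
  {"translation":[17.4,-29.8,0],"roll":0},
  {"translation":[17.4,-29.8,0],"roll":0},
  {"translation":[17.4,-29.8,0],"roll":0},
  {"translation":[17.4,-29.8,0],"roll":0},
  {"translation":[17.4,-29.8,0],"roll":0},
  {"translation":[17.4,-29.8,0],"roll":0},
  {"translation":[17.4,-29.8,0],"roll":0},
  {"translation":[17.4,-29.8,0],"roll":0},
])

```text
time: 3.0
tool_pos: [0.5893, -0.0048, 0.2907]
tool_rot: [3.141, -0.0, -0.205]
contact_force: [-0.2, -1.4, -0.1]
opening: 0.0919
grip_force: 0.0
```

Call:
step_arm([
  {"translation":[8,-14,0],"roll":0},
  {"translation":[0,0,0],"roll":0},
  {"translation":[0,0,0],"roll":0},
])

```text
time: 3.25
tool_pos: [0.5991, 0.0062, 0.29]
tool_rot: [3.141, 0.001, -0.204]
contact_force: [-0.4, 0.1, -0.4]
opening: 0.0917
grip_force: 0.0
```

```bash
python3 - <<'E'
from h import *
s=snap('scene','s2.png');t=snap('top','t2.png')
c=lambda im,u,v,w,h:cv2.resize(im[v:v+h,u:u+w,::-1],(400,480),interpolation=cv2.INTER_CUBIC)
cv2.imwrite('pics/m2.png',np.hstack([c(s,255,150,100,120),c(t,270,160,100,120)]))
print(proj('scene',[.601,.0055,.172]),proj('top',[.601,.0055,.2]),observe()['tool_pos'])
for k in('tube_top','buttons'):print(search_frame('scene',k)[:1])
E
```

```text
[303.93452055 211.19263492] [319.09024029 213.11015275] [0.5985163  0.00494689 0.29066258]
[{'at': [0.5874, 0.0118, 0.1289], 'confidence': 0.71}]
[{'at': [0.5463, 0.0269, 0.0148], 'confidence': 0.89}]
```

View pics/m2.png

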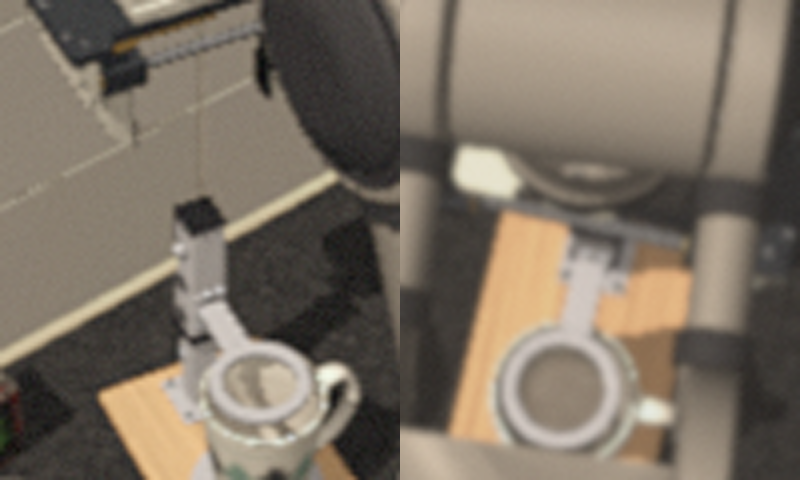

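The cap sits at scene pixel (305,203), as predicted, and the +y button at (300,212). The fingers straddle the post, so I'll descend and squeeze gently.

Call:
step_arm([
  {"translation":[2.4,-0.5,10],"roll":0},
  {"translation":[0,0,20],"roll":0},
  {"translation":[0,0,20],"roll":0},
  {"translation":[0,0,20],"roll":0},
  {"translation":[0,0,20],"roll":0},
  {"translation":[0,0,20],"roll":0},
  {"translation":[0,0,15],"roll":0},
  {"translation":[0,0,10],"roll":0},
  {"translation":[0,0,0],"roll":0},
  {"translation":[0,0,0],"roll":0},
])

```text
time: 4.28
tool_pos: [0.6014, 0.0053, 0.1556]
tool_rot: [3.141, 0.0, -0.206]
contact_force: [0.2, -0.6, -0.3]
opening: 0.092
grip_force: 0.0
```

Call:
step_arm([
  {"translation":[0,0,0],"roll":0},
  {"translation":[0,0,0],"roll":0},
  {"translation":[0,0,0],"roll":0},
  {"translation":[0,0,0],"roll":0},
  {"translation":[0,0,0],"roll":0},
  {"translation":[0,0,0],"roll":0},
], fingers=0.45, grip_force=5)

```text
time: 4.78
tool_pos: [0.6016, 0.0057, 0.156]
tool_rot: [3.142, -0.0, -0.205]
contact_force: [-0.5, -1.0, 0.2]
opening: 0.0564
grip_force: 0.0
```

Call:
step_arm([
  {"translation":[0,0,0],"roll":0},
  {"translation":[0,0,0],"roll":0},
  {"translation":[0,0,0],"roll":0},
  {"translation":[0,0,0],"roll":0},
  {"translation":[0,0,0],"roll":0},
  {"translation":[0,0,0],"roll":0},
], fingers=0.1, grip_force=10)

```text
time: 5.28
tool_pos: [0.6009, 0.0027, 0.1556]
tool_rot: [3.137, 0.001, -0.206]
contact_force: [-2.9, -12.3, 0.8]
opening: 0.0264
grip_force: 10.0
```

Call:
step_arm([
  {"translation":[0,1.5,0],"roll":0},
  {"translation":[0,1.5,0],"roll":0},
  {"translation":[0,0,0],"roll":0},
  {"translation":[0,0,0],"roll":0},
], grip_force=40)

```text
time: 5.62
tool_pos: [0.6009, 0.0026, 0.1556]
tool_rot: [3.141, -0.0, -0.205]
contact_force: [-0.4, -1.3, -1.3]
opening: 0.0258
grip_force: 40.0
```

Call:
step_arm([
  {"translation":[0,0,-1],"roll":0},
  {"translation":[0,0,-1],"roll":0},
  {"translation":[0,0,-1],"roll":0},
  {"translation":[0,0,0],"roll":0},
])

```text
time: 5.95
tool_pos: [0.6009, 0.0027, 0.1582]
tool_rot: [3.141, 0.001, -0.205]
contact_force: [2.9, -2.4, -8.8]
opening: 0.0256
grip_force: 40.0
```

Call:
step_arm([
  {"translation":[0,0,-1],"roll":0},
  {"translation":[0,0,-1],"roll":0},
  {"translation":[0,0,0],"roll":0},
])

```text
time: 6.2
tool_pos: [0.6009, 0.0026, 0.1603]
tool_rot: [3.141, 0.0, -0.205]
contact_force: [3.7, -1.6, -11.2]
opening: 0.0259
grip_force: 40.0
```

Call:
step_arm([
  {"translation":[0,0,-1],"roll":0},
  {"translation":[0,0,-1],"roll":0},
  {"translation":[0,0,0],"roll":0},
])

```text
time: 6.45
tool_pos: [0.6008, 0.0027, 0.1616]
tool_rot: [3.141, 0.001, -0.205]
contact_force: [5.6, -2.1, -13.8]
opening: 0.0257
grip_force: 40.0
```

Call:
step_arm([
  {"translation":[0,0,-1],"roll":0},
  {"translation":[0,0,-1],"roll":0},
  {"translation":[0,0,0],"roll":0},
])

```text
time: 6.7
tool_pos: [0.6009, 0.0027, 0.1651]
tool_rot: [3.141, -0.0, -0.205]
contact_force: [2.0, -2.4, -7.4]
opening: 0.0259
grip_force: 40.0
```

Call:
step_arm([
  {"translation":[0,0,-1.5],"roll":0},
  {"translation":[0,0,-1.5],"roll":0},
  {"translation":[0,0,-1.5],"roll":0},
  {"translation":[0,0,-1.5],"roll":0},
  {"translation":[0,0,-1.5],"roll":0},
  {"translation":[0,0,-1.5],"roll":0},
  {"translation":[0,0,-1.5],"roll":0},
  {"translation":[0,0,-1.5],"roll":0},
  {"translation":[0,0,0],"roll":0},
])

```text
time: 7.45
tool_pos: [0.6009, 0.0027, 0.1773]
tool_rot: [3.141, -0.0, -0.205]
contact_force: [1.6, -2.6, -4.1]
opening: 0.026
grip_force: 40.0
```

Call:
step_arm([
  {"translation":[0,0,-1],"roll":0},
  {"translation":[0,0,-1],"roll":0},
  {"translation":[0,0,0],"roll":0},
])

```text
time: 7.7
tool_pos: [0.6009, 0.0027, 0.179]
tool_rot: [3.141, -0.0, -0.205]
contact_force: [1.7, -2.5, -5.8]
opening: 0.026
grip_force: 40.0
```

Call:
step_arm([
  {"translation":[0,0,-1],"roll":0},
  {"translation":[0,0,-1],"roll":0},
  {"translation":[0,0,0],"roll":0},
])

```text
time: 7.95
tool_pos: [0.6009, 0.0027, 0.1809]
tool_rot: [3.141, -0.0, -0.205]
contact_force: [1.6, -1.8, -5.8]
opening: 0.026
grip_force: 40.0
```

Call:
step_arm([
  {"translation":[0,0,-1],"roll":0},
  {"translation":[0,0,0],"roll":0},
])

```text
time: 8.12
tool_pos: [0.6009, 0.0027, 0.1819]
tool_rot: [3.141, -0.0, -0.205]
contact_force: [2.1, -2.4, -6.0]
opening: 0.0256
grip_force: 40.0
```

Call:
step_arm([
  {"translation":[0,0,-1],"roll":0},
  {"translation":[0,0,0],"roll":0},
])

```text
time: 8.28
tool_pos: [0.6009, 0.0026, 0.183]
tool_rot: [3.141, -0.0, -0.205]
contact_force: [0.5, -2.2, -4.7]
opening: 0.0259
grip_force: 40.0
```

Call:
step_arm([
  {"translation":[0,0,-1],"roll":0},
  {"translation":[0,0,0],"roll":0},
])

```text
time: 8.45
tool_pos: [0.6009, 0.0027, 0.1842]
tool_rot: [3.141, -0.0, -0.205]
contact_force: [1.9, -3.3, -3.9]
opening: 0.0261
grip_force: 40.0
```

Call:
step_arm([
  {"translation":[0,0,-1],"roll":0},
  {"translation":[0,0,0],"roll":0},
])

```text
time: 8.62
tool_pos: [0.6009, 0.0027, 0.1852]
tool_rot: [3.141, -0.0, -0.205]
contact_force: [0.9, -2.9, -2.7]
opening: 0.0258
grip_force: 40.0
```

Call:
step_arm([
  {"translation":[0,0,-1],"roll":0},
  {"translation":[0,0,0],"roll":0},
])

```text
time: 8.78
tool_pos: [0.6009, 0.0027, 0.1861]
tool_rot: [3.141, -0.0, -0.205]
contact_force: [0.8, -2.6, -1.7]
opening: 0.026
grip_force: 40.0
```

Call:
step_arm([
  {"translation":[0,0,-1],"roll":0},
  {"translation":[0,0,0],"roll":0},
])

```text
time: 8.95
tool_pos: [0.6009, 0.0027, 0.1872]
tool_rot: [3.141, -0.0, -0.205]
contact_force: [-0.5, -3.1, 0.7]
opening: 0.0255
grip_force: 40.0
```

Call:
step_arm([
  {"translation":[0,0,-1],"roll":0},
  {"translation":[0,0,0],"roll":0},
])

```text
time: 9.12
tool_pos: [0.6009, 0.0027, 0.1879]
tool_rot: [3.141, -0.0, -0.205]
contact_force: [1.3, -3.2, -1.2]
opening: 0.0258
grip_force: 40.0
```

Call:
step_arm([
  {"translation":[0,0,-1],"roll":0},
  {"translation":[0,0,0],"roll":0},
])

```text
time: 9.28
tool_pos: [0.6009, 0.0027, 0.1886]
tool_rot: [3.141, 0.0, -0.205]
contact_force: [0.9, -3.7, -3.4]
opening: 0.0259
grip_force: 40.0
```

Call:
step_arm([
  {"translation":[0,0,-0.7],"roll":0},
  {"translation":[0,0,0],"roll":0},
])

```text
time: 9.45
tool_pos: [0.6009, 0.0027, 0.1893]
tool_rot: [3.141, 0.0, -0.205]
contact_force: [1.9, -2.7, -4.1]
opening: 0.0258
grip_force: 40.0
```

Call:
step_arm([
  {"translation":[0,0,-0.7],"roll":0},
  {"translation":[0,0,0],"roll":0},
])

```text
time: 9.62
tool_pos: [0.6009, 0.0027, 0.1901]
tool_rot: [3.141, 0.0, -0.205]
contact_force: [0.9, -3.3, -4.9]
opening: 0.026
grip_force: 40.0
```

```bash
python3 - <<'E'
from h import *
s=snap('scene','s3.png')
c=lambda im,u,v,w,h:cv2.resize(im[v:v+h,u:u+w,::-1],(400,480),interpolation=cv2.INTER_CUBIC)
cv2.imwrite('pics/m3.png',np.hstack([c(s,275,180,60,72),c(cv2.imread('pics/s1.png')[:,:,::-1],275,180,60,72)]))
print(proj('scene',[.605,.024,.172]),observe()['contact_force'],observe()['tool_pos'])
E
```

```text
[297.54197375 213.37936958] [ 2.8471974  -3.30492123 -3.79720161] [0.60089514 0.00265543 0.1900827 ]
```

View pics/m3.png

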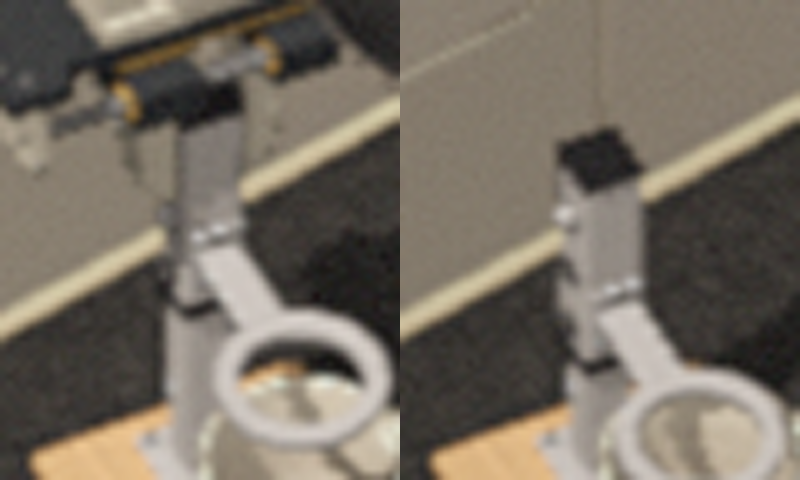

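```bash
python3 - <<'E'
from h import *
a=cv2.imread('pics/s1.png');b=cv2.imread('pics/s3.png')
for nm,(u,v,w,h),P in(('arm/ring',(304,218,34,36),[.52,.015,.128]),('band',(298,230,9,9),[.588,.012,.09])):
    r=cv2.matchTemplate(b[v-25:v+h+5,u-8:u+w+8],a[v:v+h,u:u+w],cv2.TM_CCOEFF_NORMED);_,m,_,l=cv2.minMaxLoc(r)
    print(nm,m,'shift',l[0]-8,l[1]-25,[(L,proj('scene',np.array(P)+[0,0,L/1e3])-proj('scene',P)) for L in(28,31,34.5,38)])
f=lambda z:(proj('scene',[.603,.0185,z])-[275,180])/.15
for z in(.172,.172-.026,.172-.0305,.172-.044,.172-.0625):print(z,f(z))
# column profile along the face edge
for nm,im in(('before',a),('after',b)):
    g=cv2.cvtColor(im,cv2.COLOR_BGR2GRAY);print(nm);print(g[205:236,295:305])
E
```

```text
arm/ring 0.8126436471939087 shift 1 -8 [(28, array([ 0.19433096, -7.04728973])), (31, array([ 0.21551103, -7.81537139])), (34.5, array([ 0.24031058, -8.71471161])), (38, array([ 0.26520704, -9.6175659 ]))]
band 0.9600447416305542 shift 0 -8 [(28, array([-0.0329526 , -6.80860459])), (31, array([-0.03654125, -7.55008637])), (34.5, array([-0.04074248, -8.41813485])), (38, array([-0.04495935, -9.28941656]))]
0.172 [164.2116155  219.32177972]
0.146 [164.9236646  264.04499965]
0.1415 [165.0448968  271.65949466]
0.128 [165.4051228 294.2849937]
0.10949999999999999 [165.8904727  324.76942303]
before
[[124 122 122 104  96  75  46  34  39  37]
 [123 124 118 116 126 109  64  37  37  37]
 [123 125 119 112 131 125  90  55  33  36]
 [122 124 120 111 134 149 128  89  56  68]
 [122 125 119 111 132 149 152 124 112 124]
 [123 124 123 128 144 151 155 156 149 141]
 [122 122 129 158 189 185 166 160 150 142]
 [123 122 131 168 194 177 155 154 150 142]
 [121 121 125 139 157 145 134 147 148 140]
 [123 134 146 158 146 118 122 146 148 142]
 [141 162 180 186 168 145 145 155 150 141]
 [176 188 188 182 167 155 156
[... 1471 characters left out ...]
19 133 152]
 [ 72  53  50  57  75  78 111 149 150 142]
 [ 53  61  54  56  76  72 109 153 155 139]
 [ 60  63  63  48  44  63 116 156 156 135]
 [ 56  64  58  45  36  65 130 161 156 134]
 [ 53  58  60  51  43  59 109 152 152 137]
 [ 51  60  62  56  61  69  84 116 118  98]
 [ 51  50  57  60  75 113  96  70  53  39]
 [ 56  57  53  58  87 136 132  94  67  70]
 [ 61  59  57  48  83 145 156 140 124 121]
 [ 58  63  56  48  84 142 163 159 152 142]
 [ 60  61  56  48  83 143 163 161 155 148]
 [ 60  59  56  55  85 141 162 160 153 146]
 [ 59  59  55  55  84 143 163 163 153 146]
 [ 59  58  56  50  79 141 163 160 153 146]
 [ 68  60  60  52  77 141 160 161 151 145]
 [ 67  67  58  51  84 142 165 162 151 145]]
```

Call:
step_arm([
  {"translation":[0,0,-0.8],"roll":0},
  {"translation":[0,0,0],"roll":0},
])

```text
time: 9.83
tool_pos: [0.6009, 0.0027, 0.1905]
tool_rot: [3.141, 0.0, -0.205]
contact_force: [3.5, -4.4, -7.8]
opening: 0.026
grip_force: 40.0
```

Call:
step_arm([
  {"translation":[0,0,-0.8],"roll":0},
  {"translation":[0,0,0],"roll":0},
])

```text
time: 10.0
tool_pos: [0.6009, 0.0027, 0.1907]
tool_rot: [3.141, 0.001, -0.205]
contact_force: [4.1, -3.8, -10.7]
opening: 0.0256
grip_force: 40.0
```

The lift has stopped hard at about 35 mm, so the buttons are out. I'll ease down to check that they carry the weight.

Call:
step_arm([
  {"translation":[0,0,1],"roll":0},
  {"translation":[0,0,1],"roll":0},
  {"translation":[0,0,0],"roll":0},
])

```text
time: 10.25
tool_pos: [0.6009, 0.0027, 0.1898]
tool_rot: [3.141, -0.0, -0.205]
contact_force: [1.3, -3.7, -5.7]
opening: 0.0262
grip_force: 40.0
```

Call:
step_arm([
  {"translation":[0,0,1],"roll":0},
  {"translation":[0,0,1],"roll":0},
  {"translation":[0,0,0],"roll":0},
])

```text
time: 10.5
tool_pos: [0.6009, 0.0027, 0.1879]
tool_rot: [3.141, -0.0, -0.205]
contact_force: [1.4, -3.5, -3.0]
opening: 0.0262
grip_force: 40.0
```

Call:
step_arm([
  {"translation":[0,0,1],"roll":0},
  {"translation":[0,0,0],"roll":0},
])

```text
time: 10.67
tool_pos: [0.6009, 0.0027, 0.1877]
tool_rot: [3.141, -0.001, -0.205]
contact_force: [-0.8, -3.1, 4.0]
opening: 0.0262
grip_force: 40.0
```

Call:
step_arm([
  {"translation":[0,0,0.7],"roll":0},
  {"translation":[0,0,0],"roll":0},
])

```text
time: 10.83
tool_pos: [0.6009, 0.0026, 0.1875]
tool_rot: [3.141, -0.001, -0.205]
contact_force: [-2.1, -3.0, 7.8]
opening: 0.026
grip_force: 40.0
```

Stopped below as well, so it is latched at about 32 mm of lift. I'll relax, open and go up.

Call:
step_arm([
  {"translation":[0,0,-1],"roll":0},
  {"translation":[0,0,0],"roll":0},
], grip_force=10)

```text
time: 11.0
tool_pos: [0.601, 0.0027, 0.1876]
tool_rot: [-3.142, -0.001, -0.205]
contact_force: [-2.0, -4.2, 4.4]
opening: 0.0259
grip_force: 10.0
```

Call:
step_arm([
  {"translation":[0,0,0],"roll":0},
  {"translation":[0,0,0],"roll":0},
  {"translation":[0,0,0],"roll":0},
  {"translation":[0,0,0],"roll":0},
  {"translation":[0,0,0],"roll":0},
  {"translation":[0,0,0],"roll":0},
  {"translation":[0,0,0],"roll":0},
  {"translation":[0,0,0],"roll":0},
], fingers=1)

```text
time: 11.67
tool_pos: [0.6009, 0.0028, 0.187]
tool_rot: [-3.142, 0.0, -0.205]
contact_force: [0.2, -0.2, -0.4]
opening: 0.0745
grip_force: 0.0
```

Call:
step_arm([
  {"translation":[0,0,-15],"roll":0},
  {"translation":[0,0,-25],"roll":0},
  {"translation":[0,0,-30],"roll":0},
  {"translation":[0,0,-25],"roll":0},
  {"translation":[0,0,-10],"roll":0},
])

```text
time: 12.08
tool_pos: [0.602, 0.0026, 0.2961]
tool_rot: [-3.141, -0.006, -0.205]
contact_force: [-0.7, -0.3, -0.2]
opening: 0.0916
grip_force: 0.0
```

Call:
step_arm([
  {"translation":[-1.2,15,0],"roll":0},
  {"translation":[-1.2,31.4,0],"roll":0},
  {"translation":[-1.2,31.4,0],"roll":0},
  {"translation":[-1.2,31.4,0],"roll":0},
  {"translation":[-1.2,31.4,0],"roll":0},
  {"translation":[-1.2,31.4,0],"roll":0},
  {"translation":[-1.2,31.4,0],"roll":0},
  {"translation":[-1.2,31.4,0],"roll":0},
  {"translation":[-1.2,31.4,0],"roll":0},
  {"translation":[-1.2,31.4,0],"roll":0},
  {"translation":[-1.2,31.4,0],"roll":0},
  {"translation":[-1.2,31.4,0],"roll":0},
  {"translation":[-1,17,0],"roll":0},
  {"translation":[0,0,0],"roll":-0.1137},
  {"translation":[0,0,0],"roll":-0.1137},
  {"translation":[0,0,0],"roll":-0.1137},
  {"translation":[0,0,0],"roll":-0.1137},
  {"translation":[0,0,0],"roll":-0.1137},
  {"translation":[0,0,0],"roll":-0.1137},
])

```text
time: 13.67
tool_pos: [0.509, -0.363, 0.2913]
tool_rot: [-3.14, 0.0, 0.483]
contact_force: [-0.1, 0.4, -0.6]
opening: 0.0919
grip_force: 0.0
```

Call:
step_arm([
  {"translation":[0,0,0],"roll":0},
  {"translation":[0,0,0],"roll":0},
])

```text
time: 13.83
tool_pos: [0.509, -0.3631, 0.2915]
tool_rot: [-3.141, 0.0, 0.474]
contact_force: [-0.2, -1.3, 0.2]
opening: 0.0918
grip_force: 0.0
```

```bash
python3 - <<'E'
from h import *
s=snap('scene','s4.png');t=snap('top','t4.png')
c=lambda im,u,v,w,h:cv2.resize(im[v:v+h,u:u+w,::-1],(400,480),interpolation=cv2.INTER_CUBIC)
cv2.imwrite('pics/m4.png',np.vstack([np.hstack([c(s,360,130,100,120),c(t,270,195,75,90)])]))
o=observe();print(o['tool_pos'],o['tool_rot'],proj('scene',[.51,-.3635,.07]))
E
```

```text
[ 0.50898358 -0.36333272  0.29172923] [-3.14117611e+00  8.50286990e-05  4.74092421e-01] [418.37441788 198.4987151 ]
```

View pics/m4.png

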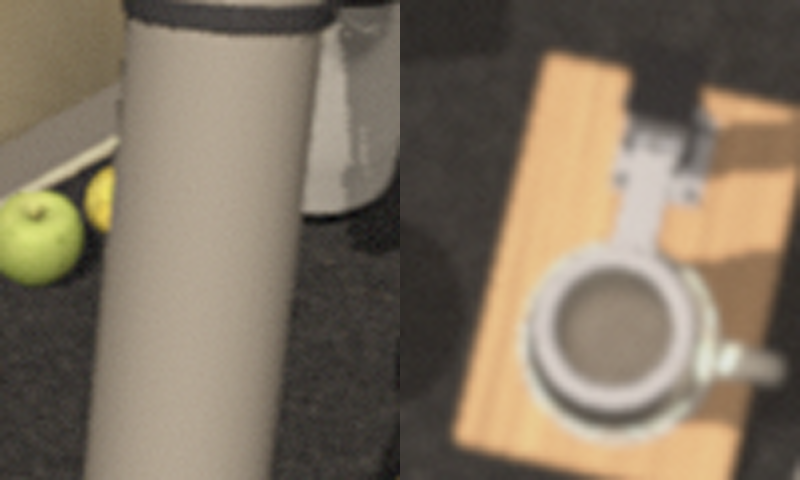

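The arm hides the dripper in the scene view. The raised ring is clear in the top view, near pixel (310,257). I'll descend on the dripper.

Call:
step_arm([
  {"translation":[0,0,15],"roll":0},
  {"translation":[0,0,25],"roll":0},
  {"translation":[0,0,25],"roll":0},
  {"translation":[0,0,25],"roll":0},
  {"translation":[0,0,25],"roll":0},
  {"translation":[0,0,25],"roll":0},
  {"translation":[0,0,25],"roll":0},
  {"translation":[0,0,25],"roll":0},
  {"translation":[0,0,20],"roll":0},
  {"translation":[0,0,15],"roll":0},
  {"translation":[0,0,15],"roll":0},
  {"translation":[0,0,8],"roll":0},
  {"translation":[0,0,5],"roll":0},
  {"translation":[0,0,0],"roll":0},
  {"translation":[0,0,0],"roll":0},
])

```text
time: 15.18
tool_pos: [0.5092, -0.3639, 0.0396]
tool_rot: [3.141, -0.0, 0.476]
contact_force: [0.7, 0.0, 1.1]
opening: 0.0918
grip_force: 0.0
```

Call:
step_arm([
  {"translation":[0,0,0],"roll":0},
  {"translation":[0,0,0],"roll":0},
  {"translation":[0,0,0],"roll":0},
  {"translation":[0,0,0],"roll":0},
  {"translation":[0,0,0],"roll":0},
  {"translation":[0,0,0],"roll":0},
], fingers=0.5, grip_force=6)

```text
time: 15.68
tool_pos: [0.5091, -0.3639, 0.0393]
tool_rot: [3.141, -0.0, 0.477]
contact_force: [-0.2, -0.7, 1.2]
opening: 0.0619
grip_force: 6.0
```

```bash
python3 - <<'E'
from h import *
np.set_printoptions(precision=4,suppress=True)
t=snap('top','t5.png');z=.160
# ring edges: sample radial profiles about projected circle, fit centre in world by maximising brightness inside annulus
g=cv2.cvtColor(t,cv2.COLOR_RGB2GRAY).astype(np.float32);hsv=cv2.cvtColor(t,cv2.COLOR_RGB2HSV)
from scipy.optimize import minimize
from scipy.ndimage import map_coordinates
a=np.linspace(0,2*np.pi,180,endpoint=False)
def val(c,r):
    P=np.array([proj('top',[c[0]+r*np.cos(q),c[1]+r*np.sin(q),z]) for q in a]);return map_coordinates(g,[P[:,1],P[:,0]],order=1)
f=lambda c:-(2*val(c,.0295).mean()-val(c,.0225).mean()-val(c,.0365).mean())
c0=ray('top',309.94,256.9,z)[:2]
r=minimize(f,c0,method='Nelder-Mead',options=dict(initial_simplex=[c0,c0+[.006,0],c0+[0,.006]],maxiter=40))
print(c0,r.x,r.fun,observe()['tool_pos'])
E
```

```text
Traceback (most recent call last):
  File "h.py", line 6, in proj
    c=get_calibration(n);T=np.linalg.inv(np.array(c['world_from_camera']));q=T[:3,:3]@np.array(p)+T[:3,3]
ValueError: time passes only in moves, steps and waits
```

```bash
sed -i 's/^def snap/from functools import lru_cache\nget_calibration=lru_cache(get_calibration)\ndef snap/' h.py; cat > ringfit.py <<'E'
from h import *
from scipy.optimize import minimize
from scipy.ndimage import map_coordinates
np.set_printoptions(precision=4,suppress=True)
a=np.linspace(0,2*np.pi,180,endpoint=False)
def fit(n,im,c0,z):
    g=cv2.cvtColor(im,cv2.COLOR_BGR2GRAY).astype(np.float32)
    def val(c,r):
        P=np.array([proj(n,[c[0]+r*np.cos(q),c[1]+r*np.sin(q),z]) for q in a]);return map_coordinates(g,[P[:,1],P[:,0]],order=1)
    f=lambda c:-(2*val(c,.0295).mean()-val(c,.0225).mean()-val(c,.0365).mean())
    c0=np.array(c0[:2]);r=minimize(f,c0,method='Nelder-Mead',options=dict(initial_simplex=[c0,c0+[.006,0],c0+[0,.006]],maxiter=40));return r.x,r.fun
if __name__=='__main__':
    print(fit('top',cv2.imread('pics/t5.png'),ray('top',309.94,256.9,.16),.16))
    print(fit('top',cv2.imread('pics/t1.png'),[.511,.024],.128))
    print(fit('scene',cv2.imread('pics/s4.png'),[.511,.024],.16))
    print(fit('scene',cv2.imread('pics/s1.png'),[.511,.024],.128))
E
python3 ringfit.py
```

```text
(array([0.5115, 0.0251]), np.float64(-104.40202331542969))
(array([0.5112, 0.0248]), np.float64(-116.512451171875))
(array([0.5118, 0.0223]), np.float64(-106.4932861328125))
(array([0.5126, 0.0222]), np.float64(-88.96726989746094))
```

Call:
step_arm([
  {"translation":[0,0,0],"roll":0},
  {"translation":[0,0,0],"roll":0},
  {"translation":[0,0,0],"roll":0},
], grip_force=12)

```text
time: 15.98
tool_pos: [0.5091, -0.3639, 0.0393]
tool_rot: [3.141, -0.0, 0.477]
contact_force: [0.2, -0.1, 2.4]
opening: 0.062
grip_force: 12.0
```

Call:
step_arm([
  {"translation":[0,0,-3],"roll":0},
  {"translation":[0,0,-10],"roll":0},
  {"translation":[0,0,-20],"roll":0},
  {"translation":[0,0,-25],"roll":0},
  {"translation":[0,0,-25],"roll":0},
  {"translation":[0,0,-25],"roll":0},
  {"translation":[0,0,-25],"roll":0},
  {"translation":[0,0,-25],"roll":0},
  {"translation":[0,0,-25],"roll":0},
  {"translation":[0,0,-20],"roll":0},
  {"translation":[0,0,-10],"roll":0},
  {"translation":[0,0,0],"roll":0},
])

```text
time: 16.98
tool_pos: [0.5095, -0.3641, 0.255]
tool_rot: [3.137, -0.002, 0.477]
contact_force: [-0.2, 0.1, -2.3]
opening: 0.062
grip_force: 12.0
```

Call:
step_arm([
  {"translation":[0,0,0],"roll":0.06},
  {"translation":[0,0,0],"roll":0.1},
  {"translation":[0,0,0],"roll":0.1},
  {"translation":[0,0,0],"roll":0.1},
  {"translation":[0,0,0],"roll":0.1},
  {"translation":[0,0,0],"roll":0.1},
  {"translation":[0,0,0],"roll":0.08},
  {"translation":[0,0,0],"roll":0.043},
  {"translation":[0,0,0],"roll":0},
])

```text
time: 17.73
tool_pos: [0.5084, -0.3631, 0.2501]
tool_rot: [-3.14, 0.003, -0.207]
contact_force: [-0.5, -0.0, -1.1]
opening: 0.062
grip_force: 12.0
```

Call:
step_arm([
  {"translation":[-2,-10,0],"roll":0},
  {"translation":[-4,-19,0],"roll":0},
  {"translation":[-5,-24,0],"roll":0},
  {"translation":[-5,-24,0],"roll":0},
  {"translation":[-5,-24,0],"roll":0},
  {"translation":[-5,-24,0],"roll":0},
  {"translation":[-5,-24,0],"roll":0},
  {"translation":[-5,-24,0],"roll":0},
  {"translation":[-5,-24,0],"roll":0},
  {"translation":[-5,-24,0],"roll":0},
  {"translation":[-5,-24,0],"roll":0},
  {"translation":[-5,-24,0],"roll":0},
  {"translation":[-5,-24,0],"roll":0},
  {"translation":[-5,-24,0],"roll":0},
  {"translation":[-5,-24,0],"roll":0},
  {"translation":[-4,-22,0],"roll":0},
  {"translation":[-2,-10,0],"roll":0},
  {"translation":[0,-5,0],"roll":0},
  {"translation":[0,0,0],"roll":0},
  {"translation":[0,0,0],"roll":0},
])

```text
time: 19.4
tool_pos: [0.5108, 0.0216, 0.2518]
tool_rot: [3.141, 0.0, -0.206]
contact_force: [-0.1, -0.2, -0.8]
opening: 0.0619
grip_force: 12.0
```

```bash
python3 - <<'E'
from h import *
s=snap('scene','s6.png');t=snap('top','t6.png')
c=lambda im,u,v,w,h:cv2.resize(im[v:v+h,u:u+w,::-1],(400,480),interpolation=cv2.INTER_CUBIC)
cv2.imwrite('pics/m6.png',np.vstack([np.hstack([c(s,270,180,80,96),c(t,270,180,80,96)])]))
o=observe();print(o['tool_pos'],o['tool_rot'],o['contact_force'])
for n in('scene','top'):
    for k in('dripper_grip','ring'):print(n,k,search_frame(n,k)[:2])
E
```

```text
[0.5108521  0.02113671 0.25184233] [ 3.14112878e+00  1.62877732e-04 -2.06899589e-01] [ 0.45764454 -0.67573133 -1.97899935]
scene dripper_grip [{'at': [0.5048, 0.0224, 0.2574], 'confidence': 0.61}]
scene ring [{'at': [0.5337, 0.015, 0.1576], 'confidence': 0.73}]
top dripper_grip []
top ring [{'at': [0.6038, 0.006, 0.2309], 'confidence': 0.63}]
```

View pics/m6.png

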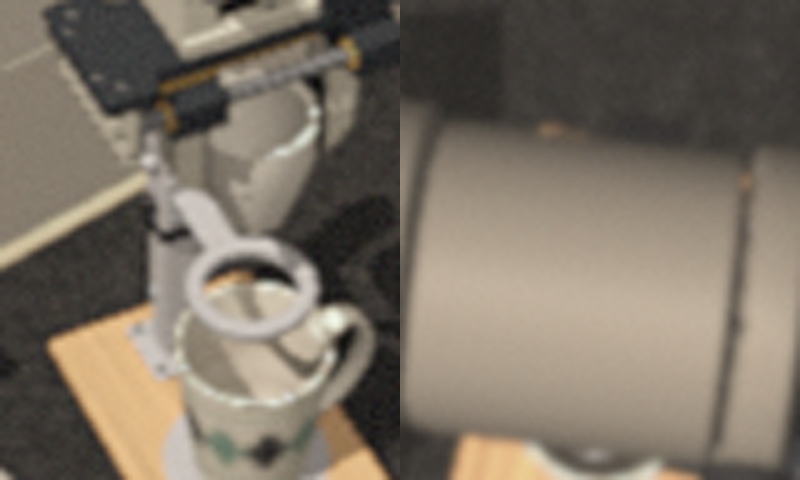

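The dripper is held upright above the ring and the mug is undisturbed. The bottom of the cone is near crop (262,232). I'll overlay predicted outlines to check the offset in the grip.

```bash
python3 - <<'E'
from h import *
s=cv2.imread('pics/s6.png');k=10;u0,v0=290,180
m=cv2.resize(s[v0:v0+70,u0:u0+60],(600,700),interpolation=cv2.INTER_CUBIC)[:600]
a=np.linspace(0,2*np.pi,100)
def circ(x,y,z,r,col):
    P=np.array([((proj('scene',[x+r*np.cos(q),y+r*np.sin(q),z])-[u0,v0]+.5)*k) for q in a]).astype(np.int32);cv2.polylines(m,[P],True,col,1)
x,y,z=.5110,.0212,.2518-.0393
for h_,r in((0,.016),(.044,.03),(.07,.03)):circ(x,y,z+h_,r,(0,255,0))
for r in(.034,.025):circ(.5115,.0222,.160,r,(0,0,255))
cv2.imwrite('pics/m7.png',m)
E
```

```text
(no output)
```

View pics/m7.png

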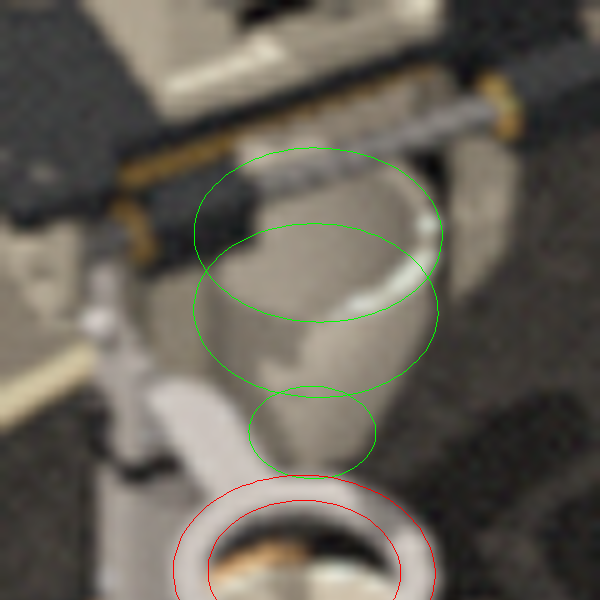

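The overlays match the dripper and ring to about 1 mm, so I'll lower it.

Call:
step_arm([
  {"translation":[0.3,-0.8,5],"roll":0},
  {"translation":[0,0,10],"roll":0},
  {"translation":[0,0,10],"roll":0},
  {"translation":[0,0,10],"roll":0},
  {"translation":[0,0,10],"roll":0},
  {"translation":[0,0,8],"roll":0},
  {"translation":[0,0,6],"roll":0},
  {"translation":[0,0,5],"roll":0},
  {"translation":[0,0,5],"roll":0},
  {"translation":[0,0,3],"roll":0},
  {"translation":[0,0,3],"roll":0},
  {"translation":[0,0,0],"roll":0},
  {"translation":[0,0,0],"roll":0},
])

```text
time: 20.78
tool_pos: [0.5114, 0.0228, 0.1771]
tool_rot: [3.142, -0.0, -0.206]
contact_force: [0.3, -0.1, -2.3]
opening: 0.0619
grip_force: 12.0
```

Call:
step_arm([
  {"translation":[0,0,1],"roll":0},
  {"translation":[0,0,1],"roll":0},
  {"translation":[0,0,0],"roll":0},
])

```text
time: 21.03
tool_pos: [0.5113, 0.0228, 0.175]
tool_rot: [3.142, -0.0, -0.206]
contact_force: [-0.2, -0.1, -1.5]
opening: 0.0618
grip_force: 12.0
```

Call:
step_arm([
  {"translation":[0,0,1],"roll":0},
  {"translation":[0,0,1],"roll":0},
  {"translation":[0,0,0],"roll":0},
])

```text
time: 21.28
tool_pos: [0.5111, 0.0228, 0.1729]
tool_rot: [3.141, 0.0, -0.206]
contact_force: [-0.5, -0.9, -0.8]
opening: 0.0618
grip_force: 12.0
```

Call:
step_arm([
  {"translation":[0,0,1],"roll":0},
  {"translation":[0,0,1],"roll":0},
  {"translation":[0,0,0],"roll":0},
])

```text
time: 21.53
tool_pos: [0.5109, 0.0227, 0.1709]
tool_rot: [3.141, 0.001, -0.206]
contact_force: [-3.2, -1.1, 1.0]
opening: 0.0618
grip_force: 12.0
```

Call:
step_arm([
  {"translation":[0,0,1],"roll":0},
  {"translation":[0,0,0],"roll":0},
])

```text
time: 21.7
tool_pos: [0.5109, 0.0227, 0.1701]
tool_rot: [3.141, 0.001, -0.206]
contact_force: [-4.0, -1.1, 4.0]
opening: 0.0614
grip_force: 12.0
```

Call:
step_arm([
  {"translation":[0,0,1],"roll":0},
  {"translation":[0,0,0],"roll":0},
])

```text
time: 21.87
tool_pos: [0.5108, 0.0226, 0.1693]
tool_rot: [3.141, 0.001, -0.206]
contact_force: [-6.6, -2.7, 5.3]
opening: 0.0616
grip_force: 12.0
```

Contact, with a sideways push toward -x. I'll comply with it and settle.

Call:
step_arm([
  {"translation":[-1,0.4,0],"roll":0},
  {"translation":[-0.5,0,0.3],"roll":0},
  {"translation":[0,0,0],"roll":0},
])

```text
time: 22.12
tool_pos: [0.5099, 0.0226, 0.1688]
tool_rot: [3.141, -0.001, -0.206]
contact_force: [-2.3, -2.2, 3.4]
opening: 0.0617
grip_force: 12.0
```

Call:
step_arm([
  {"translation":[0,0,0.4],"roll":0},
  {"translation":[0,0,0],"roll":0},
  {"translation":[0,0,0],"roll":0},
])

```text
time: 22.37
tool_pos: [0.5099, 0.0226, 0.1684]
tool_rot: [3.141, -0.0, -0.206]
contact_force: [-3.6, -2.1, 3.9]
opening: 0.0615
grip_force: 12.0
```

Call:
step_arm([
  {"translation":[-0.8,0.5,0.3],"roll":0},
  {"translation":[0,0,0.3],"roll":0},
  {"translation":[0,0,0],"roll":0},
])

```text
time: 22.62
tool_pos: [0.5096, 0.0225, 0.1681]
tool_rot: [-3.141, -0.002, -0.206]
contact_force: [-0.2, -0.2, 4.8]
opening: 0.062
grip_force: 12.0
```

Call:
step_arm([
  {"translation":[0,0,0.5],"roll":0},
  {"translation":[0,0,0],"roll":0},
  {"translation":[0,0,0],"roll":0},
])

```text
time: 22.87
tool_pos: [0.5097, 0.0225, 0.1679]
tool_rot: [-3.141, -0.002, -0.206]
contact_force: [-1.1, 0.1, 6.2]
opening: 0.0615
grip_force: 12.0
```

Seated, with only a vertical load. Relax and release.

Call:
step_arm([
  {"translation":[0,0,-0.5],"roll":0},
  {"translation":[0,0,-0.3],"roll":0},
  {"translation":[0,0,0],"roll":0},
], grip_force=4)

```text
time: 23.12
tool_pos: [0.5094, 0.0225, 0.1681]
tool_rot: [-3.141, -0.001, -0.206]
contact_force: [1.0, -1.8, 3.3]
opening: 0.0619
grip_force: 4.0
```

Call:
step_arm([
  {"translation":[0,0,0],"roll":0},
  {"translation":[0,0,0],"roll":0},
  {"translation":[0,0,0],"roll":0},
  {"translation":[0,0,0],"roll":0},
  {"translation":[0,0,0],"roll":0},
  {"translation":[0,0,0],"roll":0},
], fingers=1)

```text
time: 23.62
tool_pos: [0.5087, 0.0225, 0.1679]
tool_rot: [3.141, 0.0, -0.206]
contact_force: [0.2, 0.2, -1.2]
opening: 0.0911
grip_force: 0.0
```

Call:
step_arm([
  {"translation":[0,0,-5],"roll":0},
  {"translation":[0,0,-10],"roll":0},
  {"translation":[0,0,-20],"roll":0},
  {"translation":[0,0,-25],"roll":0},
  {"translation":[0,0,-30],"roll":0},
  {"translation":[0,0,-30],"roll":0},
  {"translation":[0,0,-20],"roll":0},
  {"translation":[0,0,-10],"roll":0},
])

```text
time: 24.28
tool_pos: [0.5097, 0.0224, 0.3225]
tool_rot: [-3.141, -0.006, -0.206]
contact_force: [0.5, 0.0, -0.7]
opening: 0.0916
grip_force: 0.0
```

Call:
step_arm([
  {"translation":[5,15,0],"roll":0},
  {"translation":[5,25,0],"roll":0},
  {"translation":[5,25,0],"roll":0},
  {"translation":[5,25,0],"roll":0},
  {"translation":[5,25,0],"roll":0},
  {"translation":[5,25,0],"roll":0},
  {"translation":[5,25,0],"roll":0},
  {"translation":[5,25,0],"roll":0},
  {"translation":[5,25,0],"roll":0},
  {"translation":[5,25,0],"roll":0},
  {"translation":[5,20,0],"roll":0},
  {"translation":[0,0,0],"roll":0},
  {"translation":[0,0,0],"roll":0},
])

```text
time: 25.37
tool_pos: [0.5093, -0.244, 0.3185]
tool_rot: [-3.142, -0.0, -0.208]
contact_force: [0.6, 0.7, -0.9]
opening: 0.0919
grip_force: 0.0
```

```bash
python3 - <<'E'
from h import *
s=snap('scene','s8.png');t=snap('top','t8.png')
c=lambda im,u,v,w,h:cv2.resize(im[v:v+h,u:u+w,::-1],(400,480),interpolation=cv2.INTER_CUBIC)
cv2.imwrite('pics/m8.png',np.hstack([c(s,260,180,90,108),c(t,270,190,80,96)]))
o=observe();print(o['tool_pos'],o['time'])
for n in('scene','top'):
  for k in('dripper_grip','mug_center','sugar_tin','tea_box'):print(n,k,search_frame(n,k)[:2])
E
```

```text
[ 0.50951934 -0.24256284  0.31862135] 25.4667
scene dripper_grip [{'at': [0.5154, 0.0211, 0.1812], 'confidence': 0.93}]
scene mug_center [{'at': [0.4964, 0.026, 0.0704], 'confidence': 0.95}, {'at': [0.5073, 0.4032, 0.0624], 'confidence': 0.58}]
scene sugar_tin [{'at': [0.492, 0.234, 0.1124], 'confidence': 0.67}]
scene tea_box [{'at': [0.6503, 0.2033, 0.0707], 'confidence': 0.87}]
top dripper_grip [{'at': [0.5148, 0.0213, 0.1613], 'confidence': 0.57}]
top mug_center [{'at': [0.4956, 0.4203, 0.0602], 'confidence': 0.81}, {'at': [0.4914, -0.0039, 0.1054], 'confidence': 0.69}]
top sugar_tin [{'at': [0.5113, 0.2156, 0.108], 'confidence': 0.77}]
top tea_box [{'at': [0.6644, 0.1952, 0.0701], 'confidence': 0.71}]
```

View pics/m8.png

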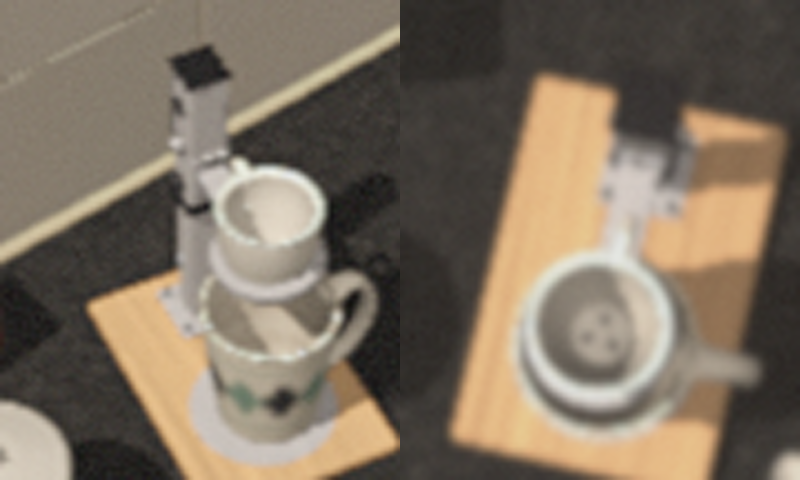

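The dripper hangs upright in the ring, at crop (270,220), above the mug. The button shows out at crop (178,143) with the empty hole above it, and everything else is where it was. Handing in.

```bash
python3 -c "
from cell import hand_in
print(hand_in())"
```

```text
the job is handed in; nothing more can be done
None
```

The job is handed in: the ring arm is latched about 32 mm higher in the next pair of holes, and the dripper hangs upright in the ring above the mug; the final pictures show the mug, sugar tin and tea box where they were.

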